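# Release a drive tray through its access slot with a precision driver

### The arm

A 7-joint arm with a two-finger parallel gripper is mounted at the origin on a cart in front of the work surface, level with it; the furniture and walls round the work are solid. World frame = base frame: x ahead of the robot, y to its left, z up, the work surface at z = 0. Lengths are in mm, angles in rad, forces in N, time in s.
With the tool pointing down it reaches from about 350 to 900 mm from the base axis. Payload 7.2 kg.
Tool frame: the origin (TCP) lies on the mounting face of the last link; the fingertips stand 173 mm ahead of it and the grasp point (between the pads) lies 155 mm ahead of it (r.tip_extent is the distance from the TCP to the fingertips, in mm); z points along the fingers, y is the line along which they close (so a half turn about z gives the same grasp; the last joint's range is limited). The gripper opens to 85 mm and grips with 20 to 120 N. Pads are 22 mm wide; open, the fingers measure 114 mm over their backs; the gripper's body (76 mm by 85 mm) begins 54 mm behind the grasp point. The pads swing forward as they close: fully open they stand 13 mm farther back than shut.
Start: joints at [-1.198, 0.411, -0.013, 1.596, 0.006, 1.134, -0.082], TCP at [266.672, 565.251, 404.697] pointing down, gripper open.
Joint ranges: [-2.95, 2.95], [-0.29, 1.99], [-1.47, 1.44], [0.14, 2.54], [-1.03, 4.17], [0.13, 1.85], [-2.86, 2.86]. Speed limits (rad/s): [2.39, 2.39, 3.01, 3.01, 3.14, 3.14, 3.14].

### API

Orientations are given as a rotation vector (axis times angle).
In Python, from plant import r, get_image, camera_params, find_in, trace gives the robot as it stands.
- The arm moves only by the shell command python3 -m crank 'ROWS' [FORCE]. ROWS is JSON, a list of rows, each an object of numbers: "hand": the finger opening in m, from 0 to 0.0854; "tx", "ty", "tz": the shift along the world's x, y, z in m; "rx", "ry", "rz": the turn, a rotation vector about the world's x, y, z in degrees. In form: [{"hand": .., "tx": .., "ty": .., "tz": .., "rx": .., "ry": .., "rz": ..}, ...]. A call has exactly 10 rows; each row is the pose to reach, as a shift and turn from the pose commanded when the call began; what a row does not reach only later rows make up. A row lasts 1/12 s, in which the tool goes at most 41.7 mm and 7.16 degrees, less where a joint would pass 70% of its speed; a pose out of reach is approached as far as the arm can. A call with a gripper value outside its range is refused whole. The fingers move at their own pace and stop on an object; FORCE is the grip in N (left out, the last holds). Time passes only in rows, so rows that repeat a pose let the fingers close, or fill a call up. It gives the time, the measured TCP pose, the force, the opening and the grip force at its end, in the units of the state.
- r.get_obs(): the state, without advancing time (a new reading comes with each control period).
- get_image(name): name is "side" or "top"; returns the picture (400x640x3 uint8, blue, green, red); there is no depth.
- camera_params(name): a dict with "intrinsics" (3x3 intrinsics, pixels), "world_to_cam" (4x4, takes a point from world to camera coordinates). Camera axes: x right, y down, z forward; pixel columns grow to the right and rows downward; lengths in mm; the calibration is good to about 2 mm. A picture is of the moment at which its call begins. camera_params takes no time and is no camera call.
- r.close_job(): hands the job in; it is judged then, once.
Trained networks look in the newest picture that a camera, given by its name, has taken for a name from the list of things; names that differ only in an ending like _2 or _b are one class to them, and where a whole thing is asked for, a point or a joint stands for the part that bears it (a point fixed in the world has none). Each returns a list of dicts, best first, with "conf" (0 to 1); they miss things now and then, are a little off and sometimes report something else, mostly with a low value. They report only what shows in the picture. A call takes as long as a camera call.
- find_in(thing, camera): "bbox" ([centre column, centre row, width, height] as shares, 0 to 1, of the picture: columns of its width, rows of its height, round what is visible of it).
- trace(thing, camera): "pixels" (400x640 bool, what is visible of it) and "bbox" ([centre column, centre row, width, height] as shares, 0 to 1, of the picture: columns of its width, rows of its height, round what is visible of it).
The state is a dict: "time_s": time; "joints": joint angles; "dq": joint speeds; "effort": joint torques, N m; "tcp_pos": TCP position; "orientation": TCP orientation; "ft_force": force on the tool from outside, world axes, zero at the start; "wrist_torque": the same for the moment, N m; "finger_gap": opening from 0.0 (shut) to 1.0 (fully open); "grip_force": force on a finger pad.
Only numpy, scipy, OpenCV 4.12 (cv2) and the standard library are available. Lean on these libraries where they do the work, as an engineer would, in place of code of your own. Each camera call takes 0.05 s, during which the arm holds its last target. There are 200 camera calls.

### The job

The sprung drive tray in the grey bay is shut: take the green driver from the wooden stand, push its thin shaft down through the small yellow-outlined slot in the bay's top, feel along inside for the hidden spring latch and press it until the tray springs fully out. Press gently, never with more than about 20 N on the bay. Then put the green driver back upright in its stand, seated in the free hole, and leave everything else on the bench where it is.

Things in the scene. Friction and masses are not known exactly. Their poses are not given: they have to be found in the camera images.
- green_driver: precision screwdriver, green handle, 146 mm long, 40 g, standing handle-up in the stand. Body +y runs from shaft to handle end (up at the start). Handle 10 mm (x) by 13 mm (z), from y = -4 to +68 mm. Straight shaft 4 mm (x) by 3 mm (z), from y = -4 mm to the tip at y = -73 mm. Origin on the side of the handle: the long axis runs through body z = +6.5 mm
- green_tip (a point): tip of the green driver's shaft, on its long axis; same axes as the driver. With the driver seated in the stand it is 69 mm below the stand's top
- yellow_driver: the same driver with a yellow handle, in the stand's other hole; a bystander
- stand: wooden driver stand, fixed: 150 mm (x) by 70 mm (y), 80 mm high, origin at the centre of its underside. Top board 16 mm thick with two round through holes of 7 mm, edges chamfered 1.5 mm. Drivers hang with the handle's shoulder on the board, handles rising 72 mm above it; the handle's 10 mm lies along the stand's x, its 13 mm along y
- stand_hole0 (a point): centre of the stand's hole at its x = -45 mm, at the top surface (80 mm above the bench); same axes as the stand
- stand_hole1 (a point): centre of the stand's hole at its x = +45 mm, at the top surface
- bay: grey metal drive bay fixed to the bench, 167 mm (x) by 120 mm (y), 64 mm high, vents on its sides; origin on its underside, front with the tray facing its -x. z up
- slot (a point): centre of the yellow-outlined access slot, at the top surface of the bay (64 mm above the bench), 62 mm behind the bay's origin; same axes as the bay. The slot is 7 mm wide (x) and 40 mm long (y), through a 4 mm cover, upper edges chamfered 1.5 mm
- slot_floor (a point): point 18 mm straight below the slot's centre, at the height of a flat rigid black floor inside the bay. The floor has one pit, 7 mm (x) by 7 mm (y), sharp-edged, in line under the slot; its centre lies anywhere up to 15.5 mm to either side of this point in y, and is neither measured nor visible: it must be felt for
- plunger_height (a point): point 26 mm below the slot's centre, at the height of the resting top of the black spring plunger that fills the pit (8 mm below the floor; its y is the pit's). It resists with about 4 N at first and 6 N where the latch trips, 5 to 6 mm further down; hard stop at 10 mm. Tripping frees the tray at once; it does not latch again by itself
- tray_front (a point): near the middle of the tray's black front panel (116 mm wide, 50 mm high, its lower edge 10 mm above the bench); same axes as the bay; moves to the bay's -x as the tray opens
- tray (a joint): how far the tray has slid out of the bay's front, m: 0 shut and latched, 0.05 fully out. A spring of 2 to 4 N drives it out when the latch is tripped and keeps it out
- solder_spool: bystander: small blue spool of solder standing on end, 54x62x38 mm; origin at the centre of its underside
- blue_tape: bystander: roll of blue tape lying flat, 70x71x18 mm; origin at the centre of its underside
- bottle: bystander: white wash bottle with red cap and spout, 47x60x144 mm; origin at the centre of its underside
- side_cutters: bystander: pliers with red grips lying flat, 36x118x10 mm; origin at the centre of its underside
- teal_board: bystander: teal circuit board lying flat, 52x114x22 mm; origin at the centre of its underside

How it is judged (in metres and radians):
On the way, in this order (a step that is already met when the one before it is completed fails the run):
1. the green driver is drawn up out of the stand (z of green_tip in the frame of stand above 0.085 m), for 0.1 s.
2. the tray has begun to spring out (at least 20 mm) while the green driver's tip is still in the slot (value of joint tray above 0.02 m and x of green_tip in the frame of bay between 0.052 and 0.072 m and y of green_tip in the frame of bay between -0.024 and 0.024 m and z of green_tip in the frame of bay below 0.056 m), for 0.05 s.
At the end, for the whole second after the job is handed in: The tray is out at least 45 mm; the green driver hangs upright (within 0.1 rad) and at rest in a hole of the stand, its tip within 6 mm of under the hole's centre and its shoulder within 5 mm of the board (value of joint tray above 0.045 m and (horizontal distance between green_tip and stand_hole0 below 0.006 m or horizontal distance between green_tip and stand_hole1 below 0.006 m) and z of green_tip in the frame of stand below 0.016 m and angle between green_driver's own y axis and vertical below 0.1 rad and linear speed of green_driver below 0.02 m/s); the robot touches nothing.
It fails at once if the green driver presses on the bay or its inside with more than 20 N (contact force between green_driver and bay above 20 N).
It fails at once if the yellow driver is moved by more than 15 mm (distance of yellow_driver from where it was at the start of the episode above 0.015 m).
It fails at once if a bystander on the bench (spool, tape, bottle, pliers, board) is moved by more than 20 mm (distance of any of solder_spool, blue_tape, bottle, side_cutters, teal_board from where it was at the start of the episode above 0.02 m).
It also fails if it takes over 58 s, if anything falls off the work surface, if the arm or the gripper's body presses on something with over 40 N, if the wrist force passes 120 N, or if a joint passes its speed limit or range.

## Working session

There is one attempt and no reset: what is moved stays moved. The work goes in short steps, Python scripts to look and compute and a shell command to move; the robot and the scene stay as the last step left them, time stands still between calls to the robot, and variables do not carry over. Pictures are saved under pics/ and viewed, at most 10 in all, crops included, and the job is handed in when it is done.

```bash
ls; mkdir -p pics
python3 - <<'E'
from plant import r,get_image,camera_params,find_in,trace
import cv2,numpy as np
for c in("side","top"):
    cv2.imwrite(f"pics/{c}0.png",get_image(c)); p=camera_params(c); print(c,np.round(p["intrinsics"],1).tolist(),np.round(p["world_to_cam"],3).tolist())
    for t in("green_driver","yellow_driver","stand","bay","slot"):
        d=find_in(t,c)[:2]; print(t,[(round(x["conf"],2),np.round(np.array(x["bbox"])*[640,400,640,400],1).tolist()) for x in d])
o=r.get_obs(); print({k:np.round(v,3).tolist() for k,v in o.items()})
E
```

```text
pics
side [[448.5, 0.0, 319.9], [0.0, 448.5, 197.4], [0.0, 0.0, 1.0]] [[-0.999, 0.038, -0.017, 497.217], [0.033, 0.489, -0.872, -57.572], [-0.025, -0.871, -0.49, 1386.179], [0.0, 0.0, 0.0, 1.0]]
green_driver [(0.58, [339.8, 204.1, 8.3, 44.4])]
yellow_driver [(0.6, [303.6, 200.1, 4.1, 25.2]), (0.18, [339.5, 162.6, 13.9, 28.1])]
stand [(0.92, [324.0, 227.4, 66.3, 46.9])]
bay [(0.9, [318.4, 159.1, 57.0, 36.2])]
slot [(0.62, [316.8, 157.8, 62.6, 36.6]), (0.35, [292.6, 253.2, 24.2, 70.0])]
top [[399.0, 0.0, 321.9], [0.0, 399.0, 206.1], [0.0, 0.0, 1.0]] [[-0.017, -1.0, 0.011, 239.503], [-0.991, 0.016, -0.136, 513.368], [0.136, -0.014, -0.991, 1100.405], [0.0, 0.0, 0.0, 1.0]]
green_driver []
yellow_driver [(0.62, [446.1, 209.8, 63.6, 65.2]), (0.39, [300.4, 212.4, 40.1, 57.9])]
stand []
bay [(0.81, [446.8, 208.8, 60.3, 65.1])]
slot [(0.68, [353.0, 254.9, 26.0, 26.6]), (0.57, [449.9, 207.2, 62.8, 71.7])]
{'time_s': 0.6, 'joints': [-1.198, 0.411, -0.013, 1.596, 0.006, 1.134, -0.082], 'dq': [0.001, 0.001, -0.001, -0.0, 0.001, 0.001, -0.001], 'effort': [-0.0, -60.01, 0.681, -29.962, 0.014, 0.002, -0.0], 'tcp_pos': [266.667, 565.248, 404.713], 'orientation': [-0.687, -3.066, -0.0], 'ft_force': [-0.14, 0.296, 0.001], 'wrist_torque': [-0.061, 0.03, 0.049], 'grip_force': 0.0, 'finger_gap': 1.001}
```

Run:
```python
import cv2
s=cv2.imread("pics/side0.png");t=cv2.imread("pics/top0.png")
cv2.imwrite("pics/s1.png",cv2.resize(s[100:300,220:440],(660,600),interpolation=cv2.INTER_CUBIC))
cv2.imwrite("pics/t1.png",cv2.resize(t[130:300,260:487],(800,599),interpolation=cv2.INTER_CUBIC))
```

```text
(no output)
```

View pics/s1.png

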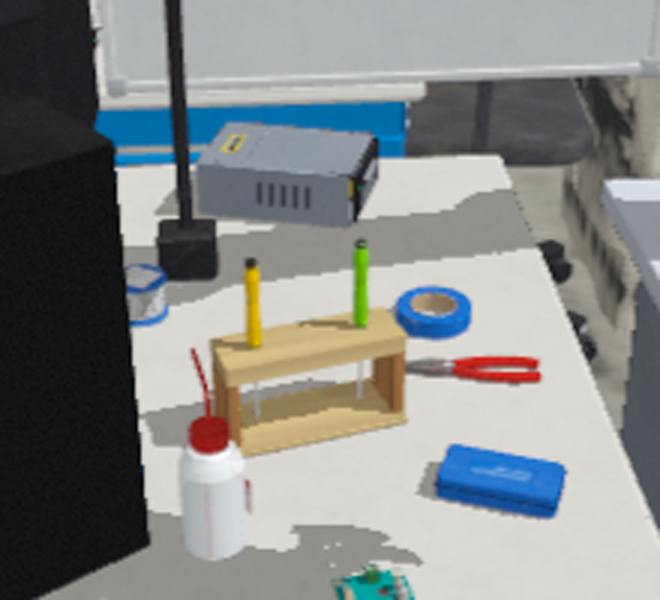

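View pics/t1.png

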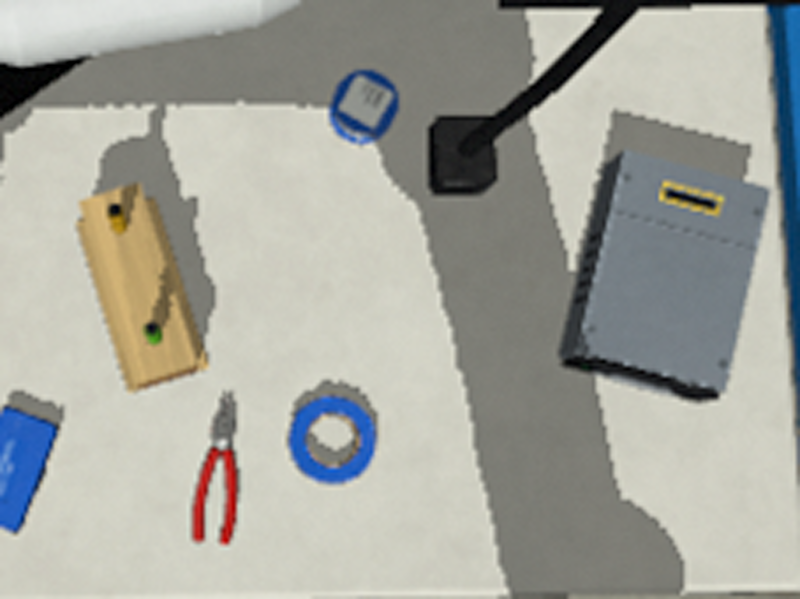

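View pics/top0.png

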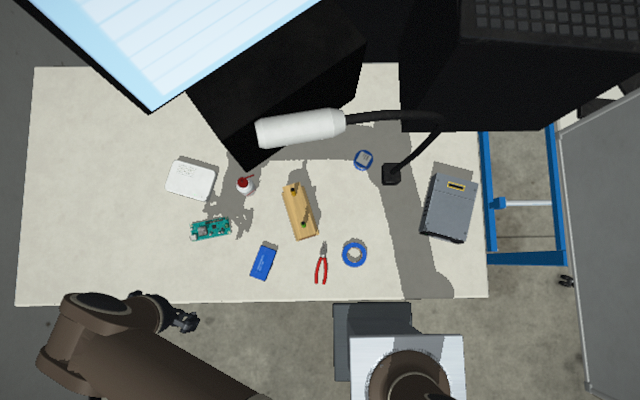

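```bash
cat > h.py <<'E'
import cv2,numpy as np
from scipy.optimize import least_squares
from plant import camera_params
P={c:camera_params(c) for c in("side","top")}
def proj(c,p):
    p=np.atleast_2d(p); q=p@P[c]["world_to_cam"][:3,:3].T+P[c]["world_to_cam"][:3,3]
    q=q@P[c]["intrinsics"].T; return q[:,:2]/q[:,2:]
for c in P:
    for k in P[c]: P[c][k]=np.array(P[c][k],float)
def back(c,uv,z):
    return least_squares(lambda a:(proj(c,[*a,z])-uv).ravel(),[500,0]).x
def mask(im,lo,hi,box):
    h=cv2.cvtColor(im,cv2.COLOR_BGR2HSV); m=cv2.inRange(h,np.array(lo),np.array(hi)); k=np.zeros_like(m); x0,y0,x1,y1=box; k[y0:y1,x0:x1]=m[y0:y1,x0:x1]; return k
E
python3 - <<'E'
from h import *
s=cv2.imread("pics/side0.png");t=cv2.imread("pics/top0.png")
def show(n,m):
    ys,xs=np.nonzero(m); print(n,len(xs),"mean",xs.mean().round(2),ys.mean().round(2),"range",xs.min(),xs.max(),ys.min(),ys.max()); return np.array([xs.mean(),ys.mean()])
G=([40,120,60],[75,255,255]);Y=([20,120,90],[33,255,255])
gs=show("gs",mask(s,*G,(325,170,355,215)));ys=show("ys",mask(s,[18,170,90],[33,255,255],(295,185,312,218)))
gt=show("gt",mask(t,*G,(295,210,312,235)));yt=show("yt",mask(t,[18,200,60],[33,255,255],(285,180,300,200)))
ss=show("slot s",mask(s,*Y,(285,140,310,160)));st=show("slot t",mask(t,*Y,(440,175,472,200)))
m=mask(t,*Y,(440,175,472,200)); print(cv2.minAreaRect(np.argwhere(m)[:,::-1].astype(np.float32)))
print("slot top",back("top",st,64),"side",back("side",ss,64))
for n,a in(("g",gs),("y",ys)): print(n,"side x at z~113",back("side",a,113))
# caps: zoomed-in dark cap from top view
for n,b in(("g",(295,215,310,230)),("y",(285,182,300,197))):
    x0,y0,x1,y1=b; g=t[y0:y1,x0:x1].max(2); print(n);print(g)
print(proj("top",[0,0,0]))
E
```

```text
gs 103 mean 339.77 194.58 range 338 342 182 208
ys 101 mean 303.92 202.16 range 302 306 189 215
gt 13 mean 303.54 225.08 range 302 305 223 227
yt 18 mean 293.22 192.67 range 291 295 190 195
slot s 4 mean 296.5 148.25 range 294 298 145 150
slot t 44 mean 455.27 186.34 range 447 464 182 190
((455.2647399902344, 185.94119262695312), (16.97749137878418, 5.093247413635254), 14.03624439239502)
slot top [ 563.11556542 -142.53724965] side [ 567.59515352 -132.50180565]
g side x at z~113 [458.33975247 274.4373998 ]
y side x at z~113 [544.87824906 305.26005531]
g
[[207 197 191 193 189 190 188 194 202 149 106 106 106 155 189]
 [208 202 193 193 191 190 190 193 186 142 109 107 104 135 181]
 [208 205 195 194 192 191 190 193 148 116 115 108 105 172 198]
 [209 206 195 192 195 191 190 194 147 116 116 112 102 166 195]
 [210 207 193 188 195 192 192 195 146 117 118 113 104 163 195]
 [209 207 193 189 195 195 195 181 134 117 119 113 129 169 191]
 [205 211 197 191 195 192 173 120  80  97 116 112 166 184 186]
 [201 211 205 192 195 168  89  31  31  47  97 137 172 181 183]
 [199 210 205 195 194 155  85  23  27
[... 680 characters left out ...]
 186 187 196 203 149 112 113 114 172 187]
 [206 209 211 210 207 184 162 164 171 139 114 115 112 175 187]
 [204 209 209 211 210 161  73  27  39  98 114 111 109 175 190]
 [202 208 207 210 213 140  34  18  17  84 113 112 135 184 193]
 [199 208 209 209 215 145  51  23  36  83 111 111 175 199 196]
 [197 206 208 208 213 170 109 107 121 123 116 109 172 195 196]
 [196 202 207 208 211 204 172 170 176 147 113 105 168 194 196]
 [195 200 208 207 209 210 185 165 163 148 116 134 177 192 195]
 [195 198 207 207 207 209 178 171 176 164 132 176 195 191 193]
 [196 197 205 206 207 210 194 182 180 170 158 185 194 191 192]
 [193 195 201 208 208 208 210 190 174 174 187 196 193 191 190]]
[[408.6991406 392.308113 ]]
```

Run:
```python
from h import *
for c in P:
    W=P[c]["world_to_cam"]; print(c,"cam pos",(-W[:3,:3].T@W[:3,3]).round(0))
g=back("top",[302.6,222.7],150);y=back("top",[292.2,188.9],150); print(g,y,np.linalg.norm(g-y),np.degrees(np.arctan2(*(y-g)[::-1])))
# joint fit: stand pose, caps in top, handle centroids in side (z~ 80..145)
def pts(a):
    u=np.array([np.cos(a[2]),np.sin(a[2])]); return a[:2]-45*u,a[:2]+45*u
def res(a):
    G,Y=pts(a)
    f=lambda c,p,z,uv,w:((proj(c,[*p,z])-uv)*w).ravel()
    return np.r_[f("top",G,150,[302.6,222.7],1),f("top",Y,150,[292.2,188.9],1),f("side",G,113,[339.8,194.6],[1,.5]),f("side",Y,113,[303.9,202.2],[1,.5])]
o=least_squares(res,[500,290,.3]);print(o.x,np.degrees(o.x[2]),pts(o.x),o.fun.round(2))
b=o.x
# stand corners (top face) predicted, in zoom px of t1
u=np.array([np.cos(b[2]),np.sin(b[2])]);v=np.array([-u[1],u[0]])
for sx,sy in((-1,-1),(-1,1),(1,1),(1,-1)):
    for z in (80,):
        q=proj("top",[*(b[:2]+75*sx*u+35*sy*v),z])[0];q2=proj("side",[*(b[:2]+75*sx*u+35*sy*v),z])[0]
        print("top zoom",((q+.5-[260,130])*3.524).round(0),"side zoom",((q2+.5-[220,100])*3).round(0))
for uv in([455.5,186.1],):
    for z in (64,): print("slot",back("top",uv,z))
print("post base",back("top",[391,175],0),"lamp head@430",back("top",[300,128],430),back("top",[260,145],430),back("top",[345,133],430))
```

```text
side cam pos [ 533. 1217.  637.]
top cam pos [ 363.  247. 1157.]
[459.78529448 282.05893793] [547.09424655 307.74034143] 91.00762383646034 16.39092947859238
[5.02579945e+02 2.94605135e+02 2.89642295e-01] 16.595281069542807 (array([459.45437062, 281.75271055]), array([545.70551969, 307.45755998])) [ 0.12  0.13  0.11  0.53 -0.26  0.74 -0.33  0.22]
top zoom [211. 361.] side zoom [378. 299.]
top zoom [123. 389.] side zoom [411. 340.]
top zoom [ 67. 204.] side zoom [230. 375.]
top zoom [153. 178.] side zoom [205. 331.]
slot [ 563.78981608 -143.21824583]
post base [611.87492222  23.85197431] lamp head@430 [612.5687119  275.16216355] [580.49785727 350.47098582] [601.6356692  190.33315666]
```

```bash
python3 -m crank '[{"hand":0.05,"tx":0.019,"ty":-0.028,"tz":0,"rz":4},{"hand":0.05,"tx":0.039,"ty":-0.057,"tz":0,"rz":9},{"hand":0.05,"tx":0.060,"ty":-0.088,"tz":-0.005,"rz":14},{"hand":0.05,"tx":0.081,"ty":-0.119,"tz":-0.01,"rz":19},{"hand":0.05,"tx":0.102,"ty":-0.150,"tz":-0.02,"rz":24},{"hand":0.05,"tx":0.123,"ty":-0.181,"tz":-0.03,"rz":29},{"hand":0.05,"tx":0.144,"ty":-0.212,"tz":-0.04,"rz":34},{"hand":0.05,"tx":0.165,"ty":-0.243,"tz":-0.05,"rz":38},{"hand":0.05,"tx":0.182,"ty":-0.268,"tz":-0.055,"rz":41},{"hand":0.05,"tx":0.193,"ty":-0.2835,"tz":-0.055,"rz":41.9}]' 40
python3 -m crank '[{"hand":0.05},{"hand":0.05},{"hand":0.05},{"hand":0.05},{"hand":0.05},{"hand":0.05},{"hand":0.05},{"hand":0.05},{"hand":0.05},{"hand":0.05}]'
python3 - <<'E'
from h import *
from plant import get_image,r
o=r.get_obs();print(o["tcp_pos"],o["orientation"],o["joints"])
s=get_image("side");t=get_image("top");cv2.imwrite("pics/s2f.png",s)
a=cv2.resize(s[120:240,270:400],(520,480),interpolation=cv2.INTER_CUBIC);b=cv2.resize(t[160:260,260:340],(280,350),interpolation=cv2.INTER_CUBIC)
c=np.zeros((480,800,3),np.uint8);c[:,:520]=a;c[:350,520:]=b;cv2.imwrite("pics/c2.png",c)
E
```

```text
[266.6674671  565.24848411 404.71293374] [-6.86811509e-01 -3.06559437e+00 -8.60716857e-05] [-1.19821042  0.41107294 -0.01268847  1.59620361  0.00558179  1.13429787
 -0.08220356]invalid input at $[0]: expected keys hand, tx, ty, tz, rx, ry, rz
invalid input at $[0]: expected keys hand, tx, ty, tz, rx, ry, rz
```

View pics/c2.png

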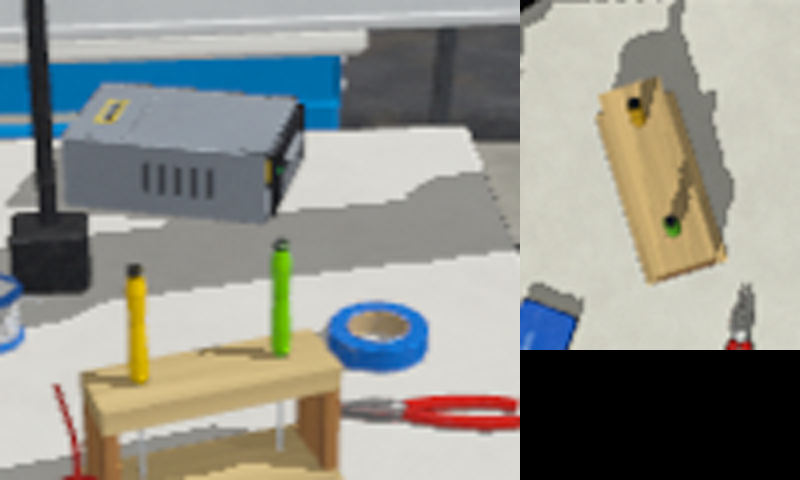

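The picture shows the scene unchanged, because both calls were refused. The green handle is at crop (282,300), yellow at (137,325). Every row needs all of its keys, so I'm sending it again.

```bash
python3 -m crank '[{"hand":0.05,"tx":0.019,"ty":-0.028,"tz":0,"rx":0,"ry":0,"rz":4},{"hand":0.05,"tx":0.039,"ty":-0.057,"tz":0,"rx":0,"ry":0,"rz":9},{"hand":0.05,"tx":0.060,"ty":-0.088,"tz":-0.005,"rx":0,"ry":0,"rz":14},{"hand":0.05,"tx":0.081,"ty":-0.119,"tz":-0.01,"rx":0,"ry":0,"rz":19},{"hand":0.05,"tx":0.102,"ty":-0.150,"tz":-0.02,"rx":0,"ry":0,"rz":24},{"hand":0.05,"tx":0.123,"ty":-0.181,"tz":-0.03,"rx":0,"ry":0,"rz":29},{"hand":0.05,"tx":0.144,"ty":-0.212,"tz":-0.04,"rx":0,"ry":0,"rz":34},{"hand":0.05,"tx":0.165,"ty":-0.243,"tz":-0.05,"rx":0,"ry":0,"rz":38},{"hand":0.05,"tx":0.182,"ty":-0.268,"tz":-0.055,"rx":0,"ry":0,"rz":41},{"hand":0.05,"tx":0.193,"ty":-0.2835,"tz":-0.055,"rx":0,"ry":0,"rz":41.9}]' 40
python3 - <<'E'
from h import *
from plant import get_image,r
for i in range(4): s=get_image("side")
t=get_image("top");cv2.imwrite("pics/s2f.png",s)
o=r.get_obs();print(o["tcp_pos"],o["orientation"],o["joints"])
a=cv2.resize(s[120:240,270:400],(520,480),interpolation=cv2.INTER_CUBIC);b=cv2.resize(t[160:260,260:340],(280,350),interpolation=cv2.INTER_CUBIC)
c=np.zeros((480,800,3),np.uint8);c[:,:520]=a;c[:350,520:]=b;cv2.imwrite("pics/c3.png",c)
E
```

```text
time_s: 1.53
tcp_pos: [461.3, 277.9, 348.6]
orientation: [0.453, -3.108, 0.003]
ft_force: [-1.0, 0.1, 0.8]
finger_gap: 0.586
grip_force: 0.0
[459.25440087 282.59553241 349.89218472] [-4.55179502e-01  3.10834673e+00  1.35471631e-03] [-0.61627182  0.32297096 -0.03091252  1.86788232  0.01118214  0.95041603
  1.20952184]
```

View pics/c3.png

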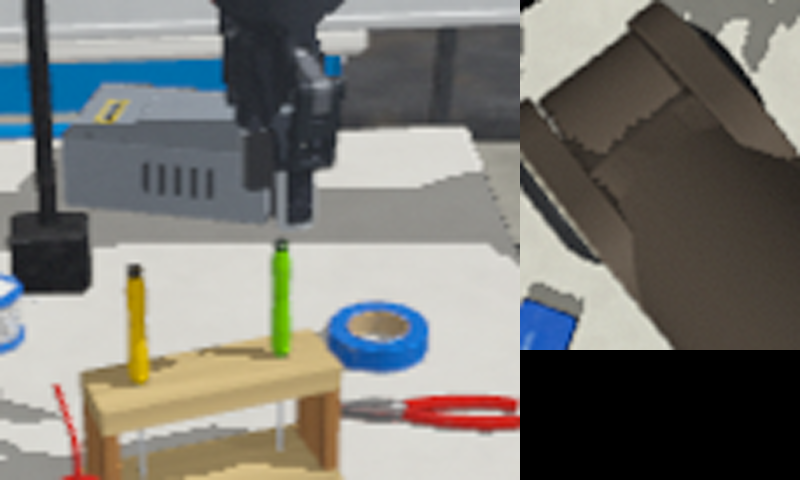

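```bash
python3 -m crank '[{"hand":0.05,"tx":0,"ty":-0.001,"tz":-0.016,"rx":0,"ry":0,"rz":0},{"hand":0.05,"tx":0,"ty":-0.001,"tz":-0.036,"rx":0,"ry":0,"rz":0},{"hand":0.05,"tx":0,"ty":-0.001,"tz":-0.056,"rx":0,"ry":0,"rz":0},{"hand":0.05,"tx":0,"ty":-0.001,"tz":-0.072,"rx":0,"ry":0,"rz":0},{"hand":0.05,"tx":0,"ty":-0.001,"tz":-0.080,"rx":0,"ry":0,"rz":0},{"hand":0.05,"tx":0,"ty":-0.001,"tz":-0.080,"rx":0,"ry":0,"rz":0},{"hand":0.05,"tx":0,"ty":-0.001,"tz":-0.080,"rx":0,"ry":0,"rz":0},{"hand":0.0,"tx":0,"ty":-0.001,"tz":-0.080,"rx":0,"ry":0,"rz":0},{"hand":0.0,"tx":0,"ty":-0.001,"tz":-0.080,"rx":0,"ry":0,"rz":0},{"hand":0.0,"tx":0,"ty":-0.001,"tz":-0.080,"rx":0,"ry":0,"rz":0}]' 40
python3 -m crank '[{"hand":0.0,"tx":0,"ty":0,"tz":0,"rx":0,"ry":0,"rz":0},{"hand":0.0,"tx":0,"ty":0,"tz":0,"rx":0,"ry":0,"rz":0},{"hand":0.0,"tx":0,"ty":0,"tz":0,"rx":0,"ry":0,"rz":0},{"hand":0.0,"tx":0,"ty":0,"tz":0,"rx":0,"ry":0,"rz":0},{"hand":0.0,"tx":0,"ty":0,"tz":0,"rx":0,"ry":0,"rz":0},{"hand":0.0,"tx":0,"ty":0,"tz":0,"rx":0,"ry":0,"rz":0},{"hand":0.0,"tx":0,"ty":0,"tz":0,"rx":0,"ry":0,"rz":0},{"hand":0.0,"tx":0,"ty":0,"tz":0,"rx":0,"ry":0,"rz":0},{"hand":0.0,"tx":0,"ty":0,"tz":0,"rx":0,"ry":0,"rz":0},{"hand":0.0,"tx":0,"ty":0,"tz":0,"rx":0,"ry":0,"rz":0}]'
```

```text
time_s: 2.62
tcp_pos: [459.9, 281.0, 270.7]
orientation: [-0.455, 3.107, 0.001]
ft_force: [-0.5, 1.1, 0.2]
finger_gap: 0.162
grip_force: 0.2
time_s: 3.45
tcp_pos: [459.9, 281.0, 270.6]
orientation: [-0.454, 3.107, 0.001]
ft_force: [-1.4, -0.1, 5.9]
finger_gap: 0.142
grip_force: 40.3
```

```bash
python3 -m crank '[{"hand":0.0,"tx":0,"ty":0,"tz":0.015,"rx":0,"ry":0,"rz":0},{"hand":0.0,"tx":0,"ty":0,"tz":0.04,"rx":0,"ry":0,"rz":0},{"hand":0.0,"tx":0,"ty":0,"tz":0.07,"rx":0,"ry":0,"rz":0},{"hand":0.0,"tx":0,"ty":0,"tz":0.095,"rx":0,"ry":0,"rz":0},{"hand":0.0,"tx":0,"ty":-0.01,"tz":0.11,"rx":0,"ry":0,"rz":-1},{"hand":0.0,"tx":0,"ty":-0.03,"tz":0.115,"rx":0,"ry":0,"rz":-3},{"hand":0.0,"tx":0,"ty":-0.06,"tz":0.115,"rx":0,"ry":0,"rz":-6},{"hand":0.0,"tx":0,"ty":-0.095,"tz":0.115,"rx":0,"ry":0,"rz":-9},{"hand":0.0,"tx":0.005,"ty":-0.13,"tz":0.115,"rx":0,"ry":0,"rz":-12},{"hand":0.0,"tx":0.01,"ty":-0.165,"tz":0.115,"rx":0,"ry":0,"rz":-15}]' 40
python3 -m crank '[{"hand":0.0,"tx":0.005,"ty":-0.035,"tz":0,"rx":0,"ry":0,"rz":-3},{"hand":0.0,"tx":0.01,"ty":-0.07,"tz":0,"rx":0,"ry":0,"rz":-6},{"hand":0.0,"tx":0.015,"ty":-0.105,"tz":0,"rx":0,"ry":0,"rz":-8},{"hand":0.0,"tx":0.03,"ty":-0.14,"tz":0,"rx":0,"ry":0,"rz":-10},{"hand":0.0,"tx":0.045,"ty":-0.173,"tz":0,"rx":0,"ry":0,"rz":-12},{"hand":0.0,"tx":0.06,"ty":-0.203,"tz":0,"rx":0,"ry":0,"rz":-14},{"hand":0.0,"tx":0.075,"ty":-0.23,"tz":0,"rx":0,"ry":0,"rz":-15},{"hand":0.0,"tx":0.087,"ty":-0.248,"tz":0,"rx":0,"ry":0,"rz":-15.6},{"hand":0.0,"tx":0.094,"ty":-0.259,"tz":-0.005,"rx":0,"ry":0,"rz":-15.6},{"hand":0.0,"tx":0.094,"ty":-0.259,"tz":-0.010,"rx":0,"ry":0,"rz":-15.6}]'
python3 - <<'E'
from h import *
from plant import get_image,r
for i in range(4): s=get_image("side")
t=get_image("top");cv2.imwrite("pics/s4f.png",s);cv2.imwrite("pics/t4f.png",t)
o=r.get_obs();print(o["tcp_pos"],o["orientation"],o["ft_force"],o["finger_gap"])
a=cv2.resize(s[100:180,260:360],(500,400),interpolation=cv2.INTER_CUBIC);b=cv2.resize(t[150:250,420:495],(300,400),interpolation=cv2.INTER_CUBIC)
cv2.imwrite("pics/c4.png",np.hstack([a,b]))
E
```

```text
time_s: 4.28
tcp_pos: [468.8, 112.8, 383.9]
orientation: [0.038, -3.14, 0.001]
ft_force: [1.3, 0.1, -0.6]
finger_gap: 0.141
grip_force: 39.7
time_s: 5.12
tcp_pos: [563.5, -146.7, 373.5]
orientation: [-0.389, -3.117, 0.003]
ft_force: [-0.3, -0.5, -1.1]
finger_gap: 0.141
grip_force: 39.7
[ 563.18437444 -141.87615356  374.41439781] [-3.78881461e-01 -3.11767558e+00 -1.27752990e-03] [ 0.09171577 -0.27828969 -0.49265622] 0.13876099825302898
```

View pics/c4.png

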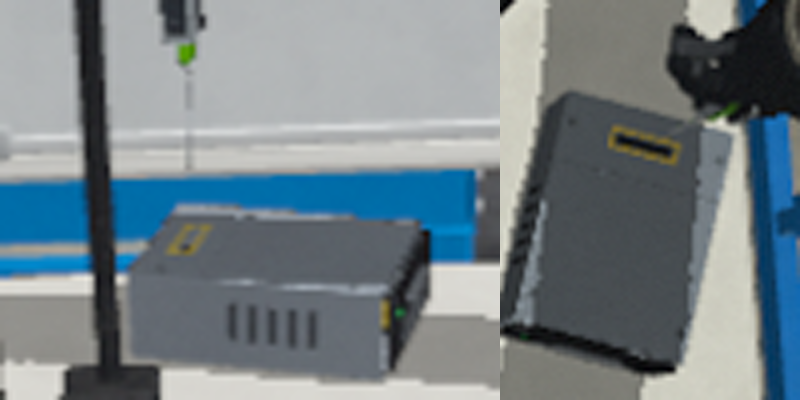

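Side view: the shaft hangs straight, with its tip at crop (188,168) and the slot centre at about (190,238). In the top view the slot is at crop (645,145).

Run:
```python
from h import *
s=cv2.imread("pics/s4f.png");t=cv2.imread("pics/t4f.png")
m=mask(t,[18,110,60],[33,255,255],(440,175,472,195));print(cv2.minAreaRect(np.argwhere(m)[:,::-1].astype(np.float32)),np.argwhere(m).mean(0))
print(s[126:138,292:303].sum(2));
h=cv2.cvtColor(s,cv2.COLOR_BGR2HSV);print(s[142:154,290:305,0].astype(int)-s[142:154,290:305,2])
print("side tip@115",back("side",[297.3,133.3],115),"slot side",back("side",[297.4,147.2],64),"slot top",back("top",[455.5,186.1],64))
for p in([563.2,-141.9,115],[563.2,-141.9,180],[563.2,-141.9,64],[563.8,-143.2,64]): print(p,proj("side",p),proj("top",p))
x=t[170:186,462:480];print(x.sum(2))
```

```text
((455.367919921875, 185.96224975585938), (17.170068740844727, 5.49442195892334), 15.945395469665527) [186.14 455.18]
[[624 624 637 650 651 578 600 646 644 642 642]
 [560 557 557 554 555 484 500 539 535 534 540]
 [518 516 515 512 515 462 474 509 509 510 505]
 [503 503 498 493 518 472 489 525 520 511 509]
 [606 607 607 608 609 512 548 596 588 589 589]
 [571 572 570 576 581 488 524 584 587 587 587]
 [593 593 593 593 592 489 527 593 589 591 590]
 [575 575 575 574 572 452 497 569 569 569 569]
 [500 503 499 500 484 470 468 470 469 469 469]
 [406 403 403 405 408 383 371 371 368 368 373]
 [279 275 278 276 279 277 277 280 279 281 280]
 [278 278 279 278 279 278 280 280 280 277 279]]
[[167 167 168 156  54  17  19  19  19  19  17  19  18  17  18]
 [166 167 163  69  13  13  12  12  13  13  12  11  12  12  12]
 [168 168  85  12  13  11   8  -2   2   7   3   2   9  13  12]
 [169 153  61  14  13  12 -16 -68 -48 -21 -53 -64 -15  12  11]
 [165  62  12  11  12   5 -38 -20  14   8 -34 -20  12  14  13]
 [ 70  12  12  12   9 -40 -41  -2  10 -36 -42   0  13  13  14]
 [ 12  14  13   8 -22 -48 -15  13 -17 -5
[... 1283 characters left out ...]
148 106  82 114 122  97]
 [376 370 365 364 367 337 255 171 173 229 245 231 198 148 134 148 112  72]
 [348 358 366 372 375 374 333 261 237 216 218 173 118 236 223 125  67  45]
 [263 295 322 335 354 351 307 276 287 247 216 237 366 484 325  74  58  87]
 [219 219 211 233 300 284 271 297 346 451 454 470 594 642 443 211 204 257]
 [222 229 234 248 262 257 248 238 272 494 577 572 592 615 571 487 466 481]
 [240 257 270 259 234 220 223 214 251 332 387 398 462 525 558 594 612 594]
 [243 251 238 225 221 219 222 217 337 372 365 365 357 360 383 462 536 574]
 [218 211 222 225 220 224 228 215 333 378 371 366 369 367 361 358 492 570]
 [258 253 247 227 226 223 225 217 337 378 368 367 367 368 365 354 518 579]]
```

```bash
python3 -m crank '[{"hand":0.0,"tx":0.003,"ty":0.006,"tz":-0.005,"rx":0,"ry":0,"rz":0},{"hand":0.0,"tx":0.005,"ty":0.012,"tz":-0.015,"rx":0,"ry":0,"rz":0},{"hand":0.0,"tx":0.005,"ty":0.0134,"tz":-0.025,"rx":0,"ry":0,"rz":0},{"hand":0.0,"tx":0.005,"ty":0.0134,"tz":-0.034,"rx":0,"ry":0,"rz":0},{"hand":0.0,"tx":0.005,"ty":0.0134,"tz":-0.040,"rx":0,"ry":0,"rz":0},{"hand":0.0,"tx":0.005,"ty":0.0134,"tz":-0.043,"rx":0,"ry":0,"rz":0},{"hand":0.0,"tx":0.005,"ty":0.0134,"tz":-0.043,"rx":0,"ry":0,"rz":0},{"hand":0.0,"tx":0.005,"ty":0.0134,"tz":-0.043,"rx":0,"ry":0,"rz":0},{"hand":0.0,"tx":0.005,"ty":0.0134,"tz":-0.043,"rx":0,"ry":0,"rz":0},{"hand":0.0,"tx":0.005,"ty":0.0134,"tz":-0.043,"rx":0,"ry":0,"rz":0}]'
python3 - <<'E'
from h import *
from plant import get_image,r
s=get_image("side");t=get_image("top");cv2.imwrite("pics/s5f.png",s);cv2.imwrite("pics/t5f.png",t)
o=r.get_obs();print(o["tcp_pos"],o["orientation"],o["ft_force"],o["finger_gap"])
a=cv2.resize(s[115:165,270:320],(500,500),interpolation=cv2.INTER_CUBIC);b=cv2.resize(t[165:215,435:465],(300,500),interpolation=cv2.INTER_CUBIC)
cv2.imwrite("pics/c5.png",np.hstack([a,b]))
E
```

```text
time_s: 6.2
tcp_pos: [568.8, -130.1, 332.2]
orientation: [0.382, 3.117, 0.0]
ft_force: [0.5, -0.9, -0.8]
finger_gap: 0.146
grip_force: 39.7
[ 568.7677776  -129.98166719  332.13535609] [3.81837026e-01 3.11750114e+00 1.86462026e-04] [-0.28106467  0.52854491  0.28288493] 0.14231316197176094
```

View pics/c5.png

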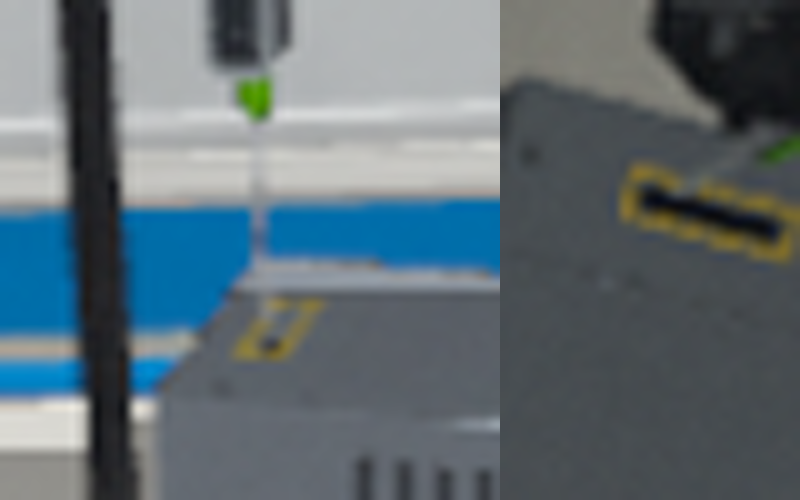

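The tip hangs just above the slot: top crop (680,192), with the slot running from (640,190) to (782,232). Side crop: the tip is near (268,340), inside the slot outline.

Run:
```python
from h import *
s=cv2.imread("pics/s5f.png");t=cv2.imread("pics/t5f.png")
print("top cols446.. rows180..");print(t[179:191,446:466].sum(2))
print("side cols292 rows140");print(s[140:152,291:304].sum(2))
for z in(72.5,64): print(proj("top",[568.8,-130,z]),proj("side",[568.8,-130,z]))
print(proj("top",[564.2,-143,64]),proj("side",[564.2,-143,64]))
```

```text
top cols446.. rows180..
[[231 232 233 231 229 226 224 228 233 221 228 229 237 247 231 213 177 143
  169 130]
 [231 226 226 227 228 227 229 226 225 227 229 242 254 248 199 152 151 198
  213 122]
 [231 221 261 266 254 241 228 223 233 241 255 270 257 237 215 207 207 223
  231 162]
 [228 232 278 284 267 260 251 245 258 276 260 242 232 218 222 229 234 227
  231 209]
 [228 248 239 201 192 232 280 278 285 286 258 247 235 222 219 222 226 222
  226 226]
 [224 264 215 109  63 117 215 222 210 238 254 272 261 249 253 253 245 224
  221 227]
 [229 289 227 119  66  54  45  49  65 115 161 192 216 249 270 276 256 251
  247 230]
 [227 290 250 231 195 180 137 109  83  44  34  56 107 132 157 189 212 258
  269 244]
 [228 241 241 272 277 284 240 232 211 165 131  79  51  47  43  57 126 204
  252 238]
 [230 231 229 224 227 239 243 271 283 259 247 207 186 166 120  85 122 230
  246 225]
 [230 232 227 228 229 223 221 223 224 232 268 280 279 256 242 196 217 265
  253 223]
 [231 230 230 228 229 230 233 226 226 225 226 226 224 235 273 268 271 270
  239 220]]
side cols292 rows140
[[277 278 278 277 376 376 341 343 340 347 333 333 328]
 [275 277 279 301 428 452 451 453 452 459 421 427 414]
 [274 277 300 365 418 455 457 452 453 452 452 451 456]
 [273 268 342 412 436 445 446 436 437 439 441 443 444]
 [276 254 255 285 318 366 343 294 290 295 294 291 285]
 [284 309 287 287 306 374 365 315 301 312 309 302 288]
 [302 286 287 285 299 375 347 298 314 323 308 286 285]
 [268 288 288 287 312 334 315 308 318 308 295 290 289]
 [287 290 292 305 308 300 301 319 314 306 291 292 288]
 [288 290 302 316 312 233 203 294 317 288 289 287 290]
 [295 294 313 324 317 266 268 303 295 287 287 289 283]
 [287 296 293 289 291 292 292 291 293 289 290 288 285]]
[[451.69885624 183.82637111]] [[296.01054448 146.13280515]]
[[450.68428816 184.4083761 ]] [[296.12235055 148.56515725]]
[[455.4130946  185.95683888]] [[297.56376507 146.95324359]]
```

```bash
python3 -m crank '[{"hand":0.0,"tx":0,"ty":0.0,"tz":-0.002,"rx":0,"ry":0,"rz":0},{"hand":0.0,"tx":0,"ty":0.0,"tz":-0.004,"rx":0,"ry":0,"rz":0},{"hand":0.0,"tx":0,"ty":0.0,"tz":-0.006,"rx":0,"ry":0,"rz":0},{"hand":0.0,"tx":0,"ty":0.0,"tz":-0.008,"rx":0,"ry":0,"rz":0},{"hand":0.0,"tx":0,"ty":0.0,"tz":-0.009,"rx":0,"ry":0,"rz":0},{"hand":0.0,"tx":0,"ty":0.0,"tz":-0.0095,"rx":0,"ry":0,"rz":0},{"hand":0.0,"tx":0,"ty":0.0,"tz":-0.010,"rx":0,"ry":0,"rz":0},{"hand":0.0,"tx":0,"ty":0.0,"tz":-0.0105,"rx":0,"ry":0,"rz":0},{"hand":0.0,"tx":0,"ty":0.0,"tz":-0.0105,"rx":0,"ry":0,"rz":0},{"hand":0.0,"tx":0,"ty":0.0,"tz":-0.0105,"rx":0,"ry":0,"rz":0}]'
```

```text
time_s: 7.13
tcp_pos: [568.7, -129.8, 321.2]
orientation: [0.382, 3.118, 0.0]
ft_force: [-0.2, -0.3, 0.3]
finger_gap: 0.143
grip_force: 39.7
```

```bash
python3 -m crank '[{"hand":0.0,"tx":0,"ty":0.0,"tz":-0.001,"rx":0,"ry":0,"rz":0},{"hand":0.0,"tx":0,"ty":0.0,"tz":-0.002,"rx":0,"ry":0,"rz":0},{"hand":0.0,"tx":0,"ty":0.0,"tz":-0.003,"rx":0,"ry":0,"rz":0},{"hand":0.0,"tx":0,"ty":0.0,"tz":-0.004,"rx":0,"ry":0,"rz":0},{"hand":0.0,"tx":0,"ty":0.0,"tz":-0.005,"rx":0,"ry":0,"rz":0},{"hand":0.0,"tx":0,"ty":0.0,"tz":-0.006,"rx":0,"ry":0,"rz":0},{"hand":0.0,"tx":0,"ty":0.0,"tz":-0.007,"rx":0,"ry":0,"rz":0},{"hand":0.0,"tx":0,"ty":0.0,"tz":-0.008,"rx":0,"ry":0,"rz":0},{"hand":0.0,"tx":0,"ty":0.0,"tz":-0.009,"rx":0,"ry":0,"rz":0},{"hand":0.0,"tx":0,"ty":0.0,"tz":-0.009,"rx":0,"ry":0,"rz":0}]'
```

```text
time_s: 7.97
tcp_pos: [568.6, -129.8, 312.0]
orientation: [-0.382, -3.118, 0.0]
ft_force: [0.7, -0.4, -0.1]
finger_gap: 0.14
grip_force: 39.7
```

```bash
python3 -m crank '[{"hand":0.0,"tx":0.0003,"ty":0.001,"tz":0,"rx":0,"ry":0,"rz":0},{"hand":0.0,"tx":0.0007,"ty":0.003,"tz":0,"rx":0,"ry":0,"rz":0},{"hand":0.0,"tx":0.0007,"ty":0.003,"tz":-0.001,"rx":0,"ry":0,"rz":0},{"hand":0.0,"tx":0.0007,"ty":0.003,"tz":-0.002,"rx":0,"ry":0,"rz":0},{"hand":0.0,"tx":0.0007,"ty":0.003,"tz":-0.003,"rx":0,"ry":0,"rz":0},{"hand":0.0,"tx":0.0007,"ty":0.003,"tz":-0.004,"rx":0,"ry":0,"rz":0},{"hand":0.0,"tx":0.0007,"ty":0.003,"tz":-0.005,"rx":0,"ry":0,"rz":0},{"hand":0.0,"tx":0.0007,"ty":0.003,"tz":-0.006,"rx":0,"ry":0,"rz":0},{"hand":0.0,"tx":0.0007,"ty":0.003,"tz":-0.006,"rx":0,"ry":0,"rz":0},{"hand":0.0,"tx":0.0007,"ty":0.003,"tz":-0.006,"rx":0,"ry":0,"rz":0}]'
```

```text
time_s: 8.8
tcp_pos: [569.3, -126.9, 306.1]
orientation: [-0.382, -3.118, -0.0]
ft_force: [-0.1, -0.6, -0.3]
finger_gap: 0.142
grip_force: 39.7
```

```bash
python3 -m crank '[{"hand":0.0,"tx":0,"ty":0,"tz":-0.0002,"rx":0,"ry":0,"rz":0},{"hand":0.0,"tx":0,"ty":0,"tz":-0.0004,"rx":0,"ry":0,"rz":0},{"hand":0.0,"tx":0,"ty":0,"tz":-0.0006,"rx":0,"ry":0,"rz":0},{"hand":0.0,"tx":0,"ty":0,"tz":-0.0008,"rx":0,"ry":0,"rz":0},{"hand":0.0,"tx":0,"ty":0,"tz":-0.001,"rx":0,"ry":0,"rz":0},{"hand":0.0,"tx":0,"ty":0,"tz":-0.0012,"rx":0,"ry":0,"rz":0},{"hand":0.0,"tx":0,"ty":0,"tz":-0.0014,"rx":0,"ry":0,"rz":0},{"hand":0.0,"tx":0,"ty":0,"tz":-0.0015,"rx":0,"ry":0,"rz":0},{"hand":0.0,"tx":0,"ty":0,"tz":-0.0015,"rx":0,"ry":0,"rz":0},{"hand":0.0,"tx":0,"ty":0,"tz":-0.0015,"rx":0,"ry":0,"rz":0}]'
```

```text
time_s: 9.63
tcp_pos: [569.5, -126.9, 305.2]
orientation: [0.382, 3.118, 0.0]
ft_force: [-1.4, 0.5, 5.8]
finger_gap: 0.144
grip_force: 40.3
```

```bash
python3 -m crank '[{"hand":0.0,"tx":-0.0001,"ty":-0.0005,"tz":0,"rx":0,"ry":0,"rz":0},{"hand":0.0,"tx":-0.0003,"ty":-0.001,"tz":0,"rx":0,"ry":0,"rz":0},{"hand":0.0,"tx":-0.0004,"ty":-0.0015,"tz":0,"rx":0,"ry":0,"rz":0},{"hand":0.0,"tx":-0.0005,"ty":-0.002,"tz":0,"rx":0,"ry":0,"rz":0},{"hand":0.0,"tx":-0.0006,"ty":-0.0025,"tz":0,"rx":0,"ry":0,"rz":0},{"hand":0.0,"tx":-0.0008,"ty":-0.003,"tz":0,"rx":0,"ry":0,"rz":0},{"hand":0.0,"tx":-0.0008,"ty":-0.003,"tz":0,"rx":0,"ry":0,"rz":0},{"hand":0.0,"tx":-0.0008,"ty":-0.003,"tz":0,"rx":0,"ry":0,"rz":0},{"hand":0.0,"tx":-0.0008,"ty":-0.003,"tz":0,"rx":0,"ry":0,"rz":0},{"hand":0.0,"tx":-0.0008,"ty":-0.003,"tz":0,"rx":0,"ry":0,"rz":0}]'
```

```text
time_s: 10.47
tcp_pos: [569.0, -129.2, 305.2]
orientation: [0.381, 3.117, 0.002]
ft_force: [0.4, 2.5, 5.8]
finger_gap: 0.141
grip_force: 40.5
```

```bash
python3 -m crank '[{"hand":0.0,"tx":-0.0001,"ty":-0.0005,"tz":0,"rx":0,"ry":0,"rz":0},{"hand":0.0,"tx":-0.0003,"ty":-0.001,"tz":0,"rx":0,"ry":0,"rz":0},{"hand":0.0,"tx":-0.0004,"ty":-0.0015,"tz":0,"rx":0,"ry":0,"rz":0},{"hand":0.0,"tx":-0.0005,"ty":-0.002,"tz":0,"rx":0,"ry":0,"rz":0},{"hand":0.0,"tx":-0.0006,"ty":-0.0025,"tz":0,"rx":0,"ry":0,"rz":0},{"hand":0.0,"tx":-0.0007,"ty":-0.003,"tz":0,"rx":0,"ry":0,"rz":0},{"hand":0.0,"tx":-0.0007,"ty":-0.003,"tz":0,"rx":0,"ry":0,"rz":0},{"hand":0.0,"tx":-0.0007,"ty":-0.003,"tz":0,"rx":0,"ry":0,"rz":0},{"hand":0.0,"tx":-0.0007,"ty":-0.003,"tz":0,"rx":0,"ry":0,"rz":0},{"hand":0.0,"tx":-0.0007,"ty":-0.003,"tz":0,"rx":0,"ry":0,"rz":0}]'
```

```text
time_s: 11.3
tcp_pos: [568.4, -132.2, 305.2]
orientation: [0.381, 3.117, 0.002]
ft_force: [1.0, 3.2, 6.0]
finger_gap: 0.146
grip_force: 40.4
```

```bash
python3 -m crank '[{"hand":0.0,"tx":-0.0001,"ty":-0.0005,"tz":0,"rx":0,"ry":0,"rz":0},{"hand":0.0,"tx":-0.0003,"ty":-0.001,"tz":0,"rx":0,"ry":0,"rz":0},{"hand":0.0,"tx":-0.0004,"ty":-0.0015,"tz":0,"rx":0,"ry":0,"rz":0},{"hand":0.0,"tx":-0.0005,"ty":-0.002,"tz":0,"rx":0,"ry":0,"rz":0},{"hand":0.0,"tx":-0.0006,"ty":-0.0025,"tz":0,"rx":0,"ry":0,"rz":0},{"hand":0.0,"tx":-0.0008,"ty":-0.003,"tz":0,"rx":0,"ry":0,"rz":0},{"hand":0.0,"tx":-0.0008,"ty":-0.003,"tz":0,"rx":0,"ry":0,"rz":0},{"hand":0.0,"tx":-0.0008,"ty":-0.003,"tz":0,"rx":0,"ry":0,"rz":0},{"hand":0.0,"tx":-0.0008,"ty":-0.003,"tz":0,"rx":0,"ry":0,"rz":0},{"hand":0.0,"tx":-0.0008,"ty":-0.003,"tz":0,"rx":0,"ry":0,"rz":0}]'
```

```text
time_s: 12.13
tcp_pos: [567.1, -135.9, 304.7]
orientation: [-0.382, -3.118, -0.0]
ft_force: [-0.3, 0.3, -0.3]
finger_gap: 0.146
grip_force: 39.7
```

```bash
python3 -m crank '[{"hand":0.0,"tx":0,"ty":-0.0005,"tz":-0.0005,"rx":0,"ry":0,"rz":0},{"hand":0.0,"tx":0,"ty":-0.0005,"tz":-0.001,"rx":0,"ry":0,"rz":0},{"hand":0.0,"tx":0,"ty":-0.0005,"tz":-0.0015,"rx":0,"ry":0,"rz":0},{"hand":0.0,"tx":0,"ty":-0.0005,"tz":-0.002,"rx":0,"ry":0,"rz":0},{"hand":0.0,"tx":0,"ty":-0.0005,"tz":-0.0025,"rx":0,"ry":0,"rz":0},{"hand":0.0,"tx":0,"ty":-0.0005,"tz":-0.003,"rx":0,"ry":0,"rz":0},{"hand":0.0,"tx":0,"ty":-0.0005,"tz":-0.0035,"rx":0,"ry":0,"rz":0},{"hand":0.0,"tx":0,"ty":-0.0005,"tz":-0.004,"rx":0,"ry":0,"rz":0},{"hand":0.0,"tx":0,"ty":-0.0005,"tz":-0.004,"rx":0,"ry":0,"rz":0},{"hand":0.0,"tx":0,"ty":-0.0005,"tz":-0.004,"rx":0,"ry":0,"rz":0}]'
```

```text
time_s: 12.97
tcp_pos: [567.1, -136.4, 300.7]
orientation: [-0.382, -3.118, -0.0]
ft_force: [-0.7, 0.1, 0.7]
finger_gap: 0.146
grip_force: 39.7
```

Free in the pit. Next I press down to the plunger and past its trip point: the floor is at TCP 305.3, so the trip should come at about 292.

```bash
python3 -m crank '[{"hand":0.0,"tx":0,"ty":0,"tz":-0.001,"rx":0,"ry":0,"rz":0},{"hand":0.0,"tx":0,"ty":0,"tz":-0.002,"rx":0,"ry":0,"rz":0},{"hand":0.0,"tx":0,"ty":0,"tz":-0.003,"rx":0,"ry":0,"rz":0},{"hand":0.0,"tx":0,"ty":0,"tz":-0.0038,"rx":0,"ry":0,"rz":0},{"hand":0.0,"tx":0,"ty":0,"tz":-0.0046,"rx":0,"ry":0,"rz":0},{"hand":0.0,"tx":0,"ty":0,"tz":-0.0054,"rx":0,"ry":0,"rz":0},{"hand":0.0,"tx":0,"ty":0,"tz":-0.0062,"rx":0,"ry":0,"rz":0},{"hand":0.0,"tx":0,"ty":0,"tz":-0.007,"rx":0,"ry":0,"rz":0},{"hand":0.0,"tx":0,"ty":0,"tz":-0.007,"rx":0,"ry":0,"rz":0},{"hand":0.0,"tx":0,"ty":0,"tz":-0.007,"rx":0,"ry":0,"rz":0}]'
```

```text
time_s: 13.8
tcp_pos: [567.2, -136.4, 294.4]
orientation: [0.382, 3.118, 0.0]
ft_force: [-1.0, 0.7, 5.3]
finger_gap: 0.144
grip_force: 40.5
```

```bash
python3 -m crank '[{"hand":0.0,"tx":0,"ty":0,"tz":-0.0006,"rx":0,"ry":0,"rz":0},{"hand":0.0,"tx":0,"ty":0,"tz":-0.0012,"rx":0,"ry":0,"rz":0},{"hand":0.0,"tx":0,"ty":0,"tz":-0.0018,"rx":0,"ry":0,"rz":0},{"hand":0.0,"tx":0,"ty":0,"tz":-0.0024,"rx":0,"ry":0,"rz":0},{"hand":0.0,"tx":0,"ty":0,"tz":-0.003,"rx":0,"ry":0,"rz":0},{"hand":0.0,"tx":0,"ty":0,"tz":-0.0036,"rx":0,"ry":0,"rz":0},{"hand":0.0,"tx":0,"ty":0,"tz":-0.004,"rx":0,"ry":0,"rz":0},{"hand":0.0,"tx":0,"ty":0,"tz":-0.004,"rx":0,"ry":0,"rz":0},{"hand":0.0,"tx":0,"ty":0,"tz":-0.004,"rx":0,"ry":0,"rz":0},{"hand":0.0,"tx":0,"ty":0,"tz":-0.004,"rx":0,"ry":0,"rz":0}]'
python3 - <<'E'
from h import *
from plant import get_image,r
for i in range(4):s=get_image("side")
t=get_image("top");o=r.get_obs();print(o["tcp_pos"],o["ft_force"])
a=cv2.resize(s[115:195,270:350],(400,400),interpolation=cv2.INTER_CUBIC);b=cv2.resize(t[165:265,405:485],(320,400),interpolation=cv2.INTER_CUBIC)
cv2.imwrite("pics/c6.png",np.hstack([a,b]))
E
```

```text
time_s: 14.63
tcp_pos: [567.3, -136.4, 290.4]
orientation: [0.382, 3.117, 0.0]
ft_force: [-1.0, 1.5, 5.7]
finger_gap: 0.141
grip_force: 40.5
[ 567.2600867  -136.42326416  290.39406782] [-1.09698554  0.32744858  5.58633748]
```

View pics/c6.png

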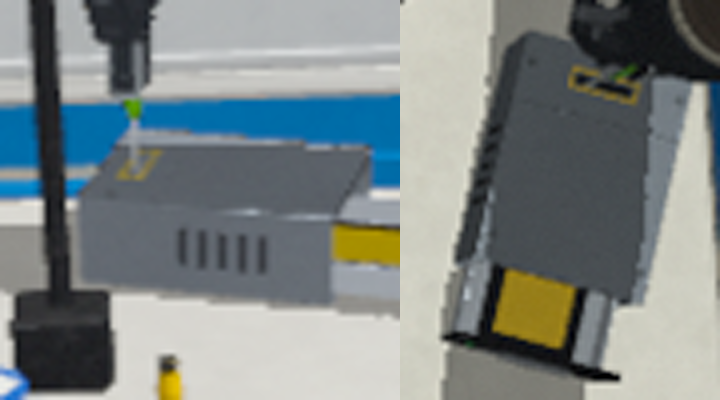

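The tray is fully out: yellow drive visible, front panel at top crop (530,360). The driver tip is still in the slot. Next I withdraw and retrace the path to the stand.

```bash
python3 -m crank '[{"hand":0.0,"tx":0,"ty":0,"tz":0.008,"rx":0,"ry":0,"rz":0},{"hand":0.0,"tx":0,"ty":0,"tz":0.025,"rx":0,"ry":0,"rz":0},{"hand":0.0,"tx":0,"ty":0,"tz":0.045,"rx":0,"ry":0,"rz":0},{"hand":0.0,"tx":0,"ty":0,"tz":0.07,"rx":0,"ry":0,"rz":0},{"hand":0.0,"tx":-0.005,"ty":0.005,"tz":0.09,"rx":0,"ry":0,"rz":0},{"hand":0.0,"tx":-0.02,"ty":0.02,"tz":0.095,"rx":0,"ry":0,"rz":2},{"hand":0.0,"tx":-0.04,"ty":0.045,"tz":0.095,"rx":0,"ry":0,"rz":5},{"hand":0.0,"tx":-0.06,"ty":0.075,"tz":0.095,"rx":0,"ry":0,"rz":8},{"hand":0.0,"tx":-0.075,"ty":0.11,"tz":0.095,"rx":0,"ry":0,"rz":11},{"hand":0.0,"tx":-0.085,"ty":0.145,"tz":0.095,"rx":0,"ry":0,"rz":14}]' 40
python3 -m crank '[{"hand":0.0,"tx":-0.004,"ty":0.035,"tz":0,"rx":0,"ry":0,"rz":3},{"hand":0.0,"tx":-0.008,"ty":0.07,"tz":0,"rx":0,"ry":0,"rz":6},{"hand":0.0,"tx":-0.011,"ty":0.105,"tz":0,"rx":0,"ry":0,"rz":9},{"hand":0.0,"tx":-0.014,"ty":0.14,"tz":0,"rx":0,"ry":0,"rz":11},{"hand":0.0,"tx":-0.017,"ty":0.175,"tz":0,"rx":0,"ry":0,"rz":13},{"hand":0.0,"tx":-0.019,"ty":0.208,"tz":0,"rx":0,"ry":0,"rz":15},{"hand":0.0,"tx":-0.021,"ty":0.238,"tz":0,"rx":0,"ry":0,"rz":16},{"hand":0.0,"tx":-0.0224,"ty":0.26,"tz":0,"rx":0,"ry":0,"rz":16.6},{"hand":0.0,"tx":-0.0224,"ty":0.2721,"tz":-0.005,"rx":0,"ry":0,"rz":16.6},{"hand":0.0,"tx":-0.0224,"ty":0.2721,"tz":-0.01,"rx":0,"ry":0,"rz":16.6}]'
python3 - <<'E'
from h import *
from plant import get_image,r
for i in range(4):s=get_image("side")
t=get_image("top");o=r.get_obs();print(o["tcp_pos"],o["orientation"],o["ft_force"])
a=cv2.resize(s[130:240,280:380],(500,550),interpolation=cv2.INTER_CUBIC);b=cv2.resize(t[175:265,270:330],(300,450),interpolation=cv2.INTER_CUBIC)
c=np.zeros((550,800,3),np.uint8);c[:,:500]=a;c[:450,500:]=b;cv2.imwrite("pics/c7.png",c)
E
```

```text
time_s: 15.72
tcp_pos: [480.3, 9.2, 385.2]
orientation: [0.003, -3.142, 0.0]
ft_force: [1.2, 1.2, -0.2]
finger_gap: 0.139
grip_force: 39.7
time_s: 16.55
tcp_pos: [459.1, 283.3, 374.5]
orientation: [-0.46, 3.107, 0.002]
ft_force: [-0.4, 0.3, -0.6]
finger_gap: 0.144
grip_force: 39.7
[460.19048685 278.91909425 374.65561637] [ 4.50388263e-01 -3.10887552e+00  1.47726513e-03] [ 0.15933517 -0.01078053  0.08183279]
```

View pics/c7.png

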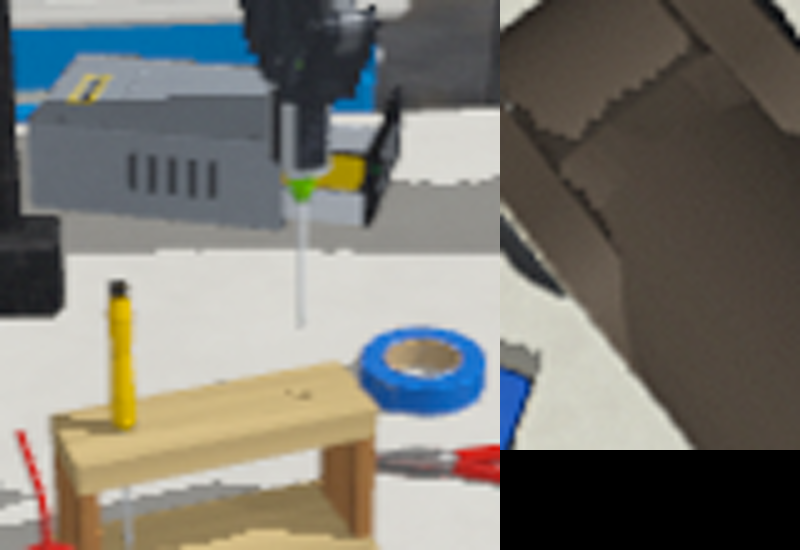

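The driver hangs straight, tip at side crop (300,325), above the free hole at (298,393). I'll lower to just above the board and let it settle.

```bash
python3 -m crank '[{"hand":0.0,"tx":0,"ty":0,"tz":-0.008,"rx":0,"ry":0,"rz":0},{"hand":0.0,"tx":0,"ty":0,"tz":-0.016,"rx":0,"ry":0,"rz":0},{"hand":0.0,"tx":0,"ty":0,"tz":-0.024,"rx":0,"ry":0,"rz":0},{"hand":0.0,"tx":0,"ty":0,"tz":-0.029,"rx":0,"ry":0,"rz":0},{"hand":0.0,"tx":0,"ty":0,"tz":-0.031,"rx":0,"ry":0,"rz":0},{"hand":0.0,"tx":0,"ty":0,"tz":-0.031,"rx":0,"ry":0,"rz":0},{"hand":0.0,"tx":0,"ty":0,"tz":-0.031,"rx":0,"ry":0,"rz":0},{"hand":0.0,"tx":0,"ty":0,"tz":-0.031,"rx":0,"ry":0,"rz":0},{"hand":0.0,"tx":0,"ty":0,"tz":-0.031,"rx":0,"ry":0,"rz":0},{"hand":0.0,"tx":0,"ty":0,"tz":-0.031,"rx":0,"ry":0,"rz":0}]'
```

```text
time_s: 17.63
tcp_pos: [459.7, 280.8, 344.0]
orientation: [-0.455, 3.108, 0.001]
ft_force: [0.8, -0.1, -0.6]
finger_gap: 0.144
grip_force: 39.7
```

```bash
python3 -m crank '[{"hand":0.0,"tx":0,"ty":0,"tz":-0.001,"rx":0,"ry":0,"rz":0},{"hand":0.0,"tx":0,"ty":0,"tz":-0.002,"rx":0,"ry":0,"rz":0},{"hand":0.0,"tx":0,"ty":0,"tz":-0.003,"rx":0,"ry":0,"rz":0},{"hand":0.0,"tx":0,"ty":0,"tz":-0.004,"rx":0,"ry":0,"rz":0},{"hand":0.0,"tx":0,"ty":0,"tz":-0.0047,"rx":0,"ry":0,"rz":0},{"hand":0.0,"tx":0,"ty":0,"tz":-0.0054,"rx":0,"ry":0,"rz":0},{"hand":0.0,"tx":0,"ty":0,"tz":-0.006,"rx":0,"ry":0,"rz":0},{"hand":0.0,"tx":0,"ty":0,"tz":-0.007,"rx":0,"ry":0,"rz":0},{"hand":0.0,"tx":0,"ty":0,"tz":-0.008,"rx":0,"ry":0,"rz":0},{"hand":0.0,"tx":0,"ty":0,"tz":-0.008,"rx":0,"ry":0,"rz":0}]'
```

```text
time_s: 18.47
tcp_pos: [459.6, 280.7, 335.5]
orientation: [0.455, -3.108, 0.0]
ft_force: [0.3, 0.1, -0.3]
finger_gap: 0.143
grip_force: 39.7
```

```bash
python3 -m crank '[{"hand":0.0,"tx":0,"ty":0,"tz":-0.004,"rx":0,"ry":0,"rz":0},{"hand":0.0,"tx":0,"ty":0,"tz":-0.008,"rx":0,"ry":0,"rz":0},{"hand":0.0,"tx":0,"ty":0,"tz":-0.012,"rx":0,"ry":0,"rz":0},{"hand":0.0,"tx":0,"ty":0,"tz":-0.016,"rx":0,"ry":0,"rz":0},{"hand":0.0,"tx":0,"ty":0,"tz":-0.02,"rx":0,"ry":0,"rz":0},{"hand":0.0,"tx":0,"ty":0,"tz":-0.024,"rx":0,"ry":0,"rz":0},{"hand":0.0,"tx":0,"ty":0,"tz":-0.028,"rx":0,"ry":0,"rz":0},{"hand":0.0,"tx":0,"ty":0,"tz":-0.032,"rx":0,"ry":0,"rz":0},{"hand":0.0,"tx":0,"ty":0,"tz":-0.036,"rx":0,"ry":0,"rz":0},{"hand":0.0,"tx":0,"ty":0,"tz":-0.04,"rx":0,"ry":0,"rz":0}]'
```

```text
time_s: 19.3
tcp_pos: [459.7, 280.8, 295.3]
orientation: [0.455, -3.108, -0.0]
ft_force: [0.5, 0.1, 0.6]
finger_gap: 0.144
grip_force: 39.7
```

```bash
python3 -m crank '[{"hand":0.0,"tx":0,"ty":0,"tz":-0.004,"rx":0,"ry":0,"rz":0},{"hand":0.0,"tx":0,"ty":0,"tz":-0.008,"rx":0,"ry":0,"rz":0},{"hand":0.0,"tx":0,"ty":0,"tz":-0.012,"rx":0,"ry":0,"rz":0},{"hand":0.0,"tx":0,"ty":0,"tz":-0.016,"rx":0,"ry":0,"rz":0},{"hand":0.0,"tx":0,"ty":0,"tz":-0.02,"rx":0,"ry":0,"rz":0},{"hand":0.0,"tx":0,"ty":0,"tz":-0.022,"rx":0,"ry":0,"rz":0},{"hand":0.0,"tx":0,"ty":0,"tz":-0.024,"rx":0,"ry":0,"rz":0},{"hand":0.0,"tx":0,"ty":0,"tz":-0.025,"rx":0,"ry":0,"rz":0},{"hand":0.0,"tx":0,"ty":0,"tz":-0.025,"rx":0,"ry":0,"rz":0},{"hand":0.0,"tx":0,"ty":0,"tz":-0.025,"rx":0,"ry":0,"rz":0}]'
```

```text
time_s: 20.13
tcp_pos: [459.7, 280.8, 270.7]
orientation: [-0.455, 3.108, 0.0]
ft_force: [0.5, -0.4, -0.4]
finger_gap: 0.14
grip_force: 39.9
```

```bash
python3 -m crank '[{"hand":0.014,"tx":0,"ty":0,"tz":-0.0003,"rx":0,"ry":0,"rz":0},{"hand":0.018,"tx":0,"ty":0,"tz":0,"rx":0,"ry":0,"rz":0},{"hand":0.025,"tx":0,"ty":0,"tz":0,"rx":0,"ry":0,"rz":0},{"hand":0.035,"tx":0,"ty":0,"tz":0,"rx":0,"ry":0,"rz":0},{"hand":0.045,"tx":0,"ty":0,"tz":0,"rx":0,"ry":0,"rz":0},{"hand":0.05,"tx":0,"ty":0,"tz":0,"rx":0,"ry":0,"rz":0},{"hand":0.05,"tx":0,"ty":0,"tz":0,"rx":0,"ry":0,"rz":0},{"hand":0.05,"tx":0,"ty":0,"tz":0,"rx":0,"ry":0,"rz":0},{"hand":0.05,"tx":0,"ty":0,"tz":0,"rx":0,"ry":0,"rz":0},{"hand":0.05,"tx":0,"ty":0,"tz":0,"rx":0,"ry":0,"rz":0}]'
python3 -m crank '[{"hand":0.05,"tx":0,"ty":0,"tz":0.01,"rx":0,"ry":0,"rz":0},{"hand":0.05,"tx":0,"ty":0,"tz":0.03,"rx":0,"ry":0,"rz":0},{"hand":0.05,"tx":0,"ty":0,"tz":0.05,"rx":0,"ry":0,"rz":0},{"hand":0.05,"tx":0,"ty":0,"tz":0.07,"rx":0,"ry":0,"rz":0},{"hand":0.05,"tx":0,"ty":0,"tz":0.09,"rx":0,"ry":0,"rz":0},{"hand":0.05,"tx":0,"ty":0,"tz":0.11,"rx":0,"ry":0,"rz":0},{"hand":0.05,"tx":-0.01,"ty":0.01,"tz":0.12,"rx":0,"ry":0,"rz":0},{"hand":0.05,"tx":-0.03,"ty":0.04,"tz":0.12,"rx":0,"ry":0,"rz":0},{"hand":0.05,"tx":-0.05,"ty":0.07,"tz":0.12,"rx":0,"ry":0,"rz":0},{"hand":0.05,"tx":-0.06,"ty":0.08,"tz":0.12,"rx":0,"ry":0,"rz":0}]'
python3 - <<'E'
from h import *
from plant import get_image,r
for i in range(4):s=get_image("side")
t=get_image("top");o=r.get_obs();print(o["time_s"],o["tcp_pos"],o["ft_force"])
a=cv2.resize(s[130:240,280:380],(500,550),interpolation=cv2.INTER_CUBIC);b=cv2.resize(t[175:265,270:330],(300,450),interpolation=cv2.INTER_CUBIC)
c=np.zeros((550,800,3),np.uint8);c[:,:500]=a;c[:450,500:]=b;cv2.imwrite("pics/c8.png",c)
m=mask(s,[40,120,60],[75,255,255],(325,170,355,215));print(np.argwhere(m).mean(0),len(np.argwhere(m)),"was 194.58 339.77")
E
```

```text
time_s: 20.97
tcp_pos: [459.7, 280.8, 270.7]
orientation: [-0.455, 3.109, 0.0]
ft_force: [0.0, 1.2, -0.2]
finger_gap: 0.582
grip_force: 0.0
time_s: 21.8
tcp_pos: [396.7, 364.7, 392.1]
orientation: [-0.461, 3.107, 0.005]
ft_force: [0.2, 0.5, -1.1]
finger_gap: 0.584
grip_force: 0.0
22.05 [400.32392416 359.89922581 391.12444352] [0.40978274 0.10375458 0.76045028]
[195.19791667 339.65625   ] 96 was 194.58 339.77
```

View pics/c8.png

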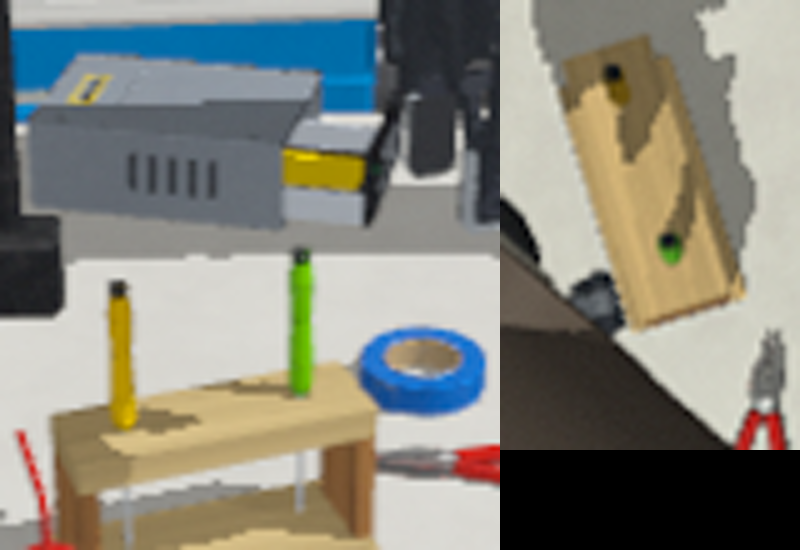

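The green driver stands upright and seated at side crop (300,320), the tray is out, and the gripper is clear. Handing in.

```bash
python3 -c "
from plant import r
print(r.close_job())"
```

```text
the job is handed in; nothing more can be done
None
```

The tray is sprung fully out and the green driver is back upright in its stand hole. Contact forces never read above about 6 N, nothing else was seen to move, and the job was handed in at about 22 s; no verdict came back.

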